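# Seat the seal cover over the station's locating pin and hold it down

### The job

Pick up the blue seal cover by its white handle and turn it so its yellow tongue points at the red keeper bar of the white test station. Set its underside down on the tip of the brass pin, a little short of its hole, then slide it, tongue first, under the bar until it drops over the pin. Press it fully down against the sprung black seat and finish while still holding it pressed down, leaving the other things on the bench where they are.

Things in the scene. Friction and masses are not known exactly. Their poses are not given: they have to be found in the camera images.
- cover_handle (a point): Centre of the white handle of the loose blue cover. The handle is an upright bar 66 mm long along the cover's x, 24 mm wide along its y and 44 mm tall, standing on the middle of the cover; its centre is 42 mm above the cover's underside and straight above the hole. The cover starts flat on the bench and weighs about 0.28 to 0.45 kg. Its +x points to the yellow tongue, z is up.
- cover_hole (a point): Centre of the mouth of the round hole in the cover's underside (out of sight from above; blind, 16 mm across, 20 mm deep, 2 mm chamfer). Same axes as the handle. The blue plate is 110 mm (x) by 90 mm (y) by 20 mm thick, with the hole in the middle. The yellow tongue, 50 mm wide and 8 mm thick, level with the underside, sticks out from the +x edge and ends 75 mm from the hole's axis.
- pin: Tip (centre of the flat top) of the upright brass locating pin, 40 mm above the bench: 12 mm diameter, its last 4 mm tapering to 6 mm across. It stands 10 mm above the free sprung seat. Fixed to the station. x points to the keeper bar.
- station: White fixed test station, base plate 185 by 130 by 14 mm. Origin on the pin's axis at bench level; +x points from the pin to the keeper bar, z up. The base reaches 80 mm behind the pin and 105 mm towards the bar.
- keeper (a point): Middle of the underside of the red keeper bar, 60 mm above the bench and 69 mm from the pin's axis along the station's x. The bar is 16 mm deep (x), 100 mm long (y), 10 mm thick, on two 12 mm posts 84 mm apart. With the cover on the pin, 14 mm of the tongue lies under the bar, so the cover cannot be lowered straight onto the pin; set down 20 to 25 mm short of the pin it clears the bar. Riding on the pin tip, the tongue's top passes 12 mm below the bar.
- seat (a joint): Travel of the sprung black seat (96 by 80 mm plate around the pin, top 30 mm above the bench when free): 0 up, 0.006 m fully pressed down to its stop. It carries the cover's own weight without moving much; a push of up to about 3 N on the cover starts it moving, and about 9 N of push on the cover holds it at its stop.
- vial: Small glass vial with blue cap, 28 mm diameter, 55 mm tall, between cover and station; leave alone. Origin at the centre of its base.
- reagent: Amber bottle with red cap, 72 mm diameter, 150 mm tall; leave alone. Origin at the centre of its base.
- screwdriver: Screwdriver, 170 mm long, lying on the bench; leave alone.
- spanner: Steel spanner, 150 mm long, lying on the bench; leave alone.
- beaker: White open beaker, 68 mm diameter, 85 mm tall; leave alone. Origin at the centre of its base.
- wash: White plastic bottle with blue cap, 60 mm diameter, 140 mm tall; leave alone. Origin at the centre of its base.
- cover: The same loose blue cover; its origin is the mouth of its hole.
Mind the look-alikes: they are no part of the job. Of the things that look like the cover, take the one that is farthest to the robot's left at the start. Leave any orange or purple look-alike of the station alone.

How it is judged:
By the outcome, as a careful person would: the job done as asked, in the order asked, and still so for the second after the job is handed in, while the arm keeps its last pose, push and grip.
It also fails if it takes over 42 s, if anything falls off the work surface, if the arm or the gripper's body presses on something with over 40 N, if the wrist force passes 120 N, or if a joint passes its speed limit or range.

### The arm

A 6-joint arm with a two-finger parallel gripper is mounted at the origin on the work surface. World frame = base frame: x ahead of the robot, y to its left, z up, the work surface at z = 0. Lengths are in mm, angles in rad, forces in N, time in s.
With the tool pointing down it reaches from about 300 to 775 mm from the base axis. Payload 14.6 kg.
Tool frame: the origin (TCP) lies at the very end of the fingers, on their centre line; the grasp point (between the pads) lies manip.grasp_offset behind it (manip.grasp_offset is the distance from the TCP to the grasp point, in mm); z points along the fingers, y is the direction in which the jaws open and shut (so a half turn about z gives the same grasp; the last joint's range is limited). The gripper opens to 94 mm and grips with 3 to 60 N. Pads are 16 mm wide; open, the fingers measure 119 mm over their backs; the gripper's body (75 mm by 177 mm) begins 78 mm behind the grasp point.
Start: joints at [-1.406, 0.3, 1.521, -0, 1.321, -0.067], TCP at [126.345, -535.281, 205.446] pointing down, gripper open.
Joint ranges: [-3.03, 3.03], [-0.79, 2.21], [0.23, 2.52], [-1.04, 4.18], [0, 3.07], [-2.55, 2.55]. Speed limits (rad/s): [2.22, 2.22, 2.57, 3.14, 3.14, 3.14].

### API

Orientations are given as [roll, pitch, yaw] about the fixed x, y, z axes, in that order (R = Rz(yaw) Ry(pitch) Rx(roll)).
In Python, from cell import manip gives the robot as it stands.
- The arm moves only by the tool send_rows, never from a script. Its argument "commands" is a list of rows, each a list of 2 entries, a list of its own where there are three numbers: the shift along the tool's x, y, z in m, then the turn about the tool's z in rad. A call has exactly 8 rows; each row is the pose to reach, as a shift and turn from the pose commanded when the call began, along the tool's axes at that moment; what a row does not reach only later rows make up. A row lasts 1/12 s, in which the tool goes at most 41.7 mm and 7.16 degrees, less where a joint would pass 70% of its speed; a pose out of reach is approached as far as the arm can. A call with a gripper value outside its range is refused whole. "hand" is the closure, from -1 (fully open) to 1 (shut), so that 0 is half open, set as the call begins (left out, the last holds). The fingers move at their own pace and stop on an object; "force" is the grip in N (left out, the last holds). Time passes only in rows, so rows that repeat a pose let the fingers close, or fill a call up. It gives the time, the measured TCP pose, the force and the opening at its end, in the units of the state.
- manip.read_state(): the state, without advancing time (a new reading comes with each control period).
- manip.camera(name): name is "side" or "top" or "wrist"; returns the picture (480x640x3 uint8, red, green, blue); there is no depth.
- manip.camera_model(name): a dict with "K" (3x3 intrinsics, pixels), "eye" and "attitude" of the camera in the world; the wrist camera has in their place "mount" (4x4, takes a point from camera to tool coordinates, whose origin is the TCP and whose axes are the flange's). Camera axes: x right, y down, z forward; pixel columns grow to the right and rows downward; lengths in mm; the calibration is good to about 2 mm. A picture is of the moment at which its call begins: read the wrist's pose just before it. camera_model takes no time and is no camera call.
- manip.sign_off(): hands the job in, once; it reports no verdict.
The state is a dict: "clock": time; "joints": joint angles; "qd": joint speeds; "effort": joint torques, N m; "eef_pos": TCP position; "eef_rot": TCP orientation; "wrist_force": force on the tool from outside, world axes, zero at the start; "moment": the same for the moment, N m; "finger_gap": finger opening in mm.
Only numpy, scipy, OpenCV 4.12 (cv2) and the standard library are available. Lean on these libraries where they do the work, as an engineer would, in place of code of your own. Each camera call takes 0.05 s, during which the arm holds its last target.

## Working session

There is one attempt and no reset: what is moved stays moved. The work goes in short steps, Python scripts to look and compute and a tool call to move; the robot and the scene stay as the last step left them, time stands still between calls to the robot, and variables do not carry over. Pictures are saved under pics/ and viewed, and the job is handed in when it is done.

Besides the shell and the picture viewer there is one more tool, called after "Call:" as name(argument=value, ...) on one line, values as JSON. send_rows: Moves the arm, as the interface text tells. Its arguments: {"type":"object","properties":{"commands":{"type":"array","items":{"type":"array"}},"hand":{"type":"number"},"force":{"type":"number"}},"required":["commands"]}

```bash
ls; mkdir -p pics
python3 - <<'E'
from cell import manip
import cv2
print(manip.read_state(), manip.grasp_offset)
for n in ["top","side","wrist"]:
    print(n,manip.camera_model(n))
for n in ["top","side"]:
    cv2.imwrite(f"pics/{n}0.png",manip.camera(n)[:,:,::-1])
E
```

```text
pics
{'clock': 0.0, 'joints': array([-1.40561343e+00,  3.00479340e-01,  1.52158180e+00, -2.53438224e-05,
        1.32068416e+00, -6.66240640e-02]), 'qd': array([-2.16461293e-03, -1.74679338e-03,  7.38875425e-05, -8.20966104e-04,
        1.10225573e-03, -2.28586379e-04]), 'effort': array([-8.86130438e-04, -5.31805766e+01, -3.52739453e+01,  7.08010560e-02,
        2.43405683e-02, -9.42661518e-05]), 'eef_pos': array([ 126.29006202, -535.0375107 ,  204.88150473]), 'eef_rot': array([-3.14044093e+00, -5.22434974e-05,  2.31813218e-01]), 'wrist_force': array([ 0.13270194, -0.52844643, -0.43143551]), 'moment': array([-0.04076504,  0.01264812, -0.01633991]), 'finger_gap': 94.2762120896612} 18.8
top {'K': array([[433.36057334,   0.        , 314.54926268],
       [  0.        , 433.36057334, 239.00717851],
       [  0.        ,   0.        ,   1.        ]]), 'eye': array([3.03479131e+02, 5.86821194e-01, 1.04749291e+03]), 'attitude': array([-2.93661145e+00, -1.73795593e-03, -1.56892916e+00])}
side {'K': array([[492.64944841,   0.        , 319.04618648],
       [  0.        , 492.64944841, 243.37588037],
       [  0.        ,   0.        ,   1.        ]]), 'eye': array([-94.54670419, 907.65269068, 991.02444676]), 'attitude': array([-2.27914515,  0.00569103, -2.55086896])}
wrist {'K': array([[418.40715766,   0.        , 324.57051737],
       [  0.        , 418.40715766, 240.44949438],
       [  0.        ,   0.        ,   1.        ]]), 'mount': array([[-1.83668914e-05, -9.69852087e-01, -2.43694334e-01,
         7.09405698e+01],
       [ 9.99999285e-01,  2.73468778e-04, -1.16371661e-03,
         2.20141519e-01],
       [ 1.19527577e-03, -2.43694182e-01,  9.69851389e-01,
        -1.79159637e+02],
       [ 0.00000000e+00,  0.00000000e+00,  0.00000000e+00,
         1.00000000e+00]])}
```

View pics/top0.png

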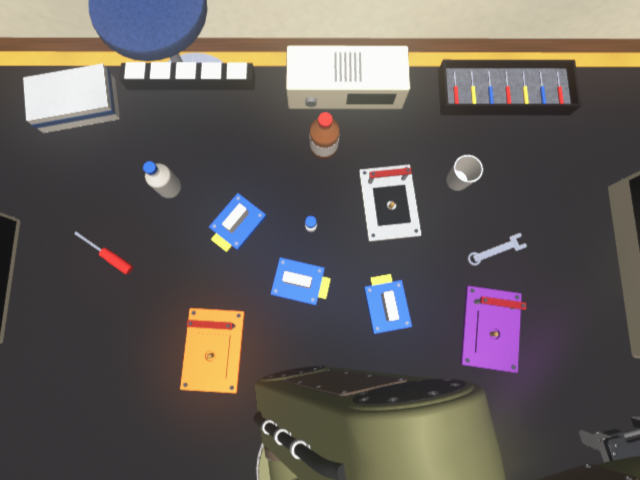

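View pics/side0.png

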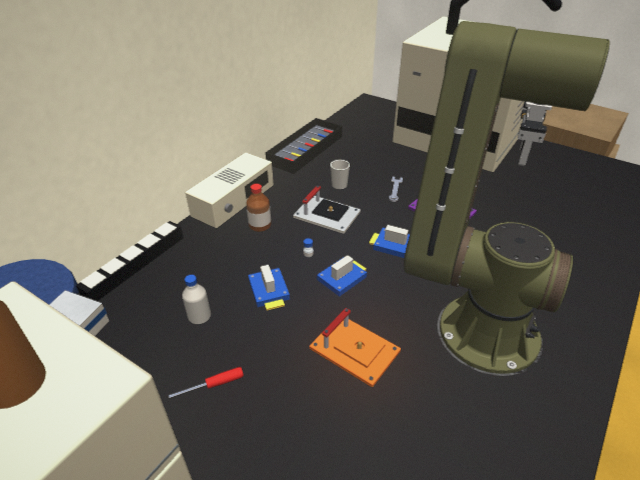

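The top view shows three blue covers. The leftmost, my target, is at about (237,222) with its tongue pointing down and left to (221,242). The white station's pin is at about (391,205) and its red bar at (390,173). The vial is at (311,223).

```bash
cat > h.py <<'E'
import numpy as np, cv2
from scipy.spatial.transform import Rotation as R
from cell import manip
def cam(n,pose=None):
    m=manip.camera_model(n);K=m['K']
    if n=='wrist':
        p,r=pose; Rt=R.from_euler('xyz',r).as_matrix(); M=m['mount']
        return K,Rt@M[:3,:3],Rt@M[:3,3]+p
    return K,R.from_euler('xyz',m['attitude']).as_matrix(),m['eye']
def plane(c,uv,z):
    K,A,e=c; uv=np.atleast_2d(uv).astype(float)
    d=(A@np.linalg.inv(K)@np.c_[uv,np.ones(len(uv))].T).T
    return e+d*((z-e[2])/d[:,2])[:,None]
def proj(c,P):
    K,A,e=c; q=(K@A.T@(np.atleast_2d(P)-e).T).T
    return q[:,:2]/q[:,2:]
def tri(cs,uvs):
    M=np.zeros((3,3));b=np.zeros(3)
    for (K,A,e),uv in zip(cs,uvs):
        d=A@np.linalg.inv(K)@np.r_[uv,1];d/=np.linalg.norm(d);Q=np.eye(3)-np.outer(d,d);M+=Q;b+=Q@e
    return np.linalg.solve(M,b)
def blobs(mask,amin=20):
    n,l,s,c=cv2.connectedComponentsWithStats(mask.astype(np.uint8))
    return [(s[i],c[i],l==i) for i in range(1,n) if s[i][4]>=amin]
E
python3 - <<'E'
from h import *
im=cv2.imread('pics/top0.png');hsv=cv2.cvtColor(im,cv2.COLOR_BGR2HSV)
c=cam('top')
H,S,V=hsv[...,0],hsv[...,1],hsv[...,2]
print('proj check', proj(c,[[300,0,0],[126,-535,205]]))
for nm,m,z in [('yellow',(H>22)&(H<34)&(S>150)&(V>120),8),('blue',(H>100)&(H<125)&(S>150)&(V>100),20),('white',(S<40)&(V>170),64),('white14',(S<40)&(V>170),14),('red',((H<6)|(H>174))&(S>150)&(V>70),70),('brass',(H>8)&(H<28)&(S>60)&(V>60)&(V<230),40)]:
    for s,ce,mm in blobs(m,25):
        if not(110<s[1]<300 and 150<s[0]<440):continue
        ct=np.argwhere(mm)[:,::-1].astype(np.float32)
        r=cv2.minAreaRect(plane(c,ct,z)[:,:2].astype(np.float32))
        print(nm,s,ce.round(1),plane(c,ce,z)[0].round(1),'rect',np.round(r[0],1),np.round(r[1],1),round(r[2],1))
x=im[150:260,180:440];cv2.imwrite('pics/topz.png',cv2.resize(x,None,fx=3,fy=3,interpolation=cv2.INTER_CUBIC))
E
```

```text
proj check [[314.02485474 330.60644612]
 [607.57295158 429.17431928]]
blue [ 209  193   57   56 1123] [238.6 221.8] [559.7 184.7  20. ] rect [562.4 187.8] [ 93.4 111. ] 52.1
blue [305 216  11  11  97] [310.3 220.9] [562.2   9.7  20. ] rect [562.   10.4] [25.2 24.4] 0.1
blue [ 271  258   53   47 1247] [297.  281.2] [414.7  40.6  20. ] rect [416.1  40.1] [109.8  91. ] 76.8
blue [ 365  280   47   54 1274] [386.8 307.5] [ 353.4 -170.5   20. ] rect [ 356.6 -172.1] [110.6  91.4] 10.1
white [ 360  165   61   76 2073] [388.4 205.8] [ 588.3 -174.6   64. ] rect [ 598.5 -177.3] [176.4 122.7] 6.3
white [222 204  24  26 279] [233.7 216.3] [561.8 188.6  64. ] rect [562.1 188.3] [24.1 66.1] 52.2
white [306 225  11   6  31] [310.7 228.2] [533.7   8.3  64. ] rect [534.6   7.3] [11.  23.9] 6.0
white [283 271  29  17 311] [296.8 278.9] [415.1  39.4  64. ] rect [415.1  39.8] [64.7 25.1] 77.1
white [384 291  15  30 302] [390.8 305.5] [ 355.7 -172.3   64. ] rect [ 356.3 -172.3] [65.5 23.1] 10.3
white14 [ 360  165   61   76 2073] [388.4 205.8] [ 602.8 -183.6   14. ] rect [ 613.5 -186.4] [185.3 129. ] 6.3
w
[... 195 characters left out ...]
.0
white14 [283 271  29  17 311] [296.8 278.9] [420.8  41.4  14. ] rect [420.8  41.8] [68.  26.3] 77.1
white14 [384 291  15  30 302] [390.8 305.5] [ 358.4 -181.1   14. ] rect [ 358.9 -181.1] [68.8 24.3] 10.3
red [318 112  15  16 173] [324.9 119.5] [805.2 -25.4  70. ] rect [805.8 -25.2] [36.8 34.3] 42.8
red [370 169  38   9 166] [389.3 172.7] [ 668.4 -178.3   70. ] rect [ 667.9 -176.1] [12.9 89. ] 6.1
brass [310 119  30  29 601] [324.1 134. ] [781.3 -24.3  40. ] rect [784.2 -25.3] [75.4 72.8] 0.2
brass [311 150  26   9  58] [323.5 155.3] [724.5 -22.4  40. ] rect [728.  -22.6] [21.1 62. ] 0.1
brass [389 201   6   8  29] [391.5 204.2] [ 599.1 -186.5   40. ] rect [ 599.  -186.3] [ 9.1 18.2] 52.9
```

View pics/topz.png

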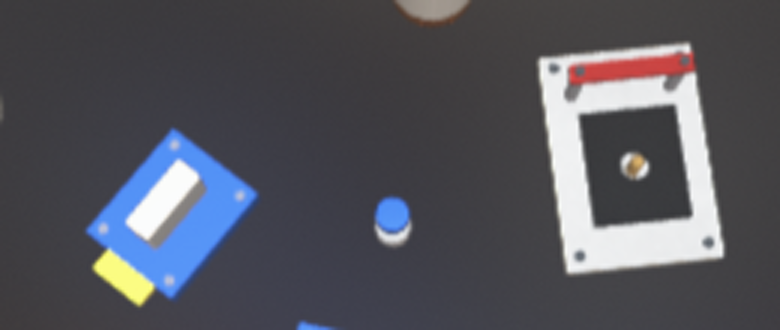

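```bash
cat >> h.py <<'E'
def delta(tgt,yaw,cur=None):
    """tool shift (m) & turn from current (measured or given (x,y,z,yaw)) pose"""
    if cur is None:
        s=manip.read_state();cur=[*s['eef_pos'],s['eef_rot'][2]]
    y=cur[3];d=np.array(tgt)-cur[:3]
    t=-(yaw-y); t=(t+np.pi)%(2*np.pi)-np.pi
    print('shift m',np.round([ (np.cos(y)*d[0]+np.sin(y)*d[1])/1e3,(np.sin(y)*d[0]-np.cos(y)*d[1])/1e3,-d[2]/1e3],4),'turn',round(t,4))
def st():
    s=manip.read_state();print('t',round(s['clock'],2),'pos',s['eef_pos'].round(1),'rot',s['eef_rot'].round(4),'q',s['joints'].round(2),'F',s['wrist_force'].round(1),'M',s['moment'].round(2),'gap',round(s['finger_gap'],1));return s
E
python3 - <<'E'
from h import *
print(plane(cam('top'),[[150,167],[173,192]],140)[0],plane(cam('top'),[[173,192]],5))
delta([300,-246,205],1.03);delta([450,30,205],1.88,[300,-246,205,1.03]);delta([562,188,190],2.482,[450,30,205,1.88])
E
```

```text
[654.16048406 363.95271448 140.        ] [[640.04388858 355.01054967   5.        ]]
shift m [ 0.2355 -0.2414 -0.    ] turn -0.7982
shift m [ 0.3138 -0.0135  0.    ] turn -0.85
shift m [0.1164 0.1548 0.015 ] turn -0.602
```

Call:
send_rows(commands=[[[0.029,-0.03,0],-0.1],[[0.058,-0.06,0],-0.2],[[0.087,-0.09,0],-0.3],[[0.116,-0.12,0],-0.4],[[0.145,-0.15,0],-0.5],[[0.174,-0.18,0],-0.6],[[0.203,-0.21,0],-0.7],[[0.232,-0.24,0],-0.8]], hand=-1)

```text
clock: 0.77
eef_pos: [297.1, -246.9, 205.4]
eef_rot: [3.142, -0.0, 1.036]
wrist_force: [0.3, -0.6, 0.3]
finger_gap: 94.1
```

Call:
send_rows(commands=[[[0.04,-0.002,0],-0.106],[[0.08,-0.004,0],-0.212],[[0.12,-0.006,0],-0.318],[[0.16,-0.008,0],-0.424],[[0.2,-0.01,0],-0.53],[[0.24,-0.012,0],-0.636],[[0.28,-0.013,0],-0.742],[[0.318,-0.013,0],-0.85]])

```text
clock: 1.43
eef_pos: [449.2, 33.1, 205.4]
eef_rot: [-3.142, -0.0, 1.888]
wrist_force: [1.0, -2.0, 0.9]
finger_gap: 93.8
```

Run:
```python
from h import *
st();delta([562,188,190],2.482)
```

```text
t 1.43 pos [449.2  33.1 205.4] rot [-3.1416 -0.      1.8876] q [-0.01  0.08  1.79  0.    1.28 -0.32] F [ 1.  -2.   0.9] M [-0.09 -0.11  0.01] gap 93.8
shift m [0.1121 0.1554 0.0154] turn -0.5944
```

Call:
send_rows(commands=[[[0.018,0.025,0.002],-0.1],[[0.036,0.05,0.004],-0.2],[[0.054,0.075,0.007],-0.3],[[0.072,0.1,0.01],-0.4],[[0.088,0.122,0.013],-0.48],[[0.1,0.138,0.015],-0.54],[[0.11,0.152,0.015],-0.59],[[0.112,0.155,0.015],-0.594]])

```text
clock: 2.1
eef_pos: [562.6, 186.5, 189.4]
eef_rot: [-3.141, -0.001, 2.48]
wrist_force: [-1.1, 0.7, -0.5]
finger_gap: 94.0
```

Run:
```python
from h import *
s=st();im=manip.camera('wrist')[:,:,::-1].copy();cv2.imwrite('pics/w1.png',im)
c=cam('wrist',(s['eef_pos'],s['eef_rot']))
hsv=cv2.cvtColor(im,cv2.COLOR_BGR2HSV);H,S,V=hsv[...,0],hsv[...,1],hsv[...,2]
for nm,m,z in [('yellow',(H>22)&(H<34)&(S>150)&(V>120),8),('blue',(H>100)&(H<125)&(S>150)&(V>100),20),('white',(S<40)&(V>190),64)]:
    for q,ce,mm in blobs(m,500):
        r=cv2.minAreaRect(plane(c,np.argwhere(mm)[:,::-1],z)[:,:2].astype(np.float32));print(nm,q,ce.round(1),np.round(r[0],1),np.round(r[1],1),round(r[2],1))
```

```text
t 2.1 pos [562.6 186.5 189.4] rot [-3.1407e+00 -9.0000e-04  2.4797e+00] q [ 0.26  0.41  1.41  0.    1.32 -0.65] F [-1.1  0.7 -0.5] M [ 0.02 -0.09  0.02] gap 94.0
yellow [ 297  128   62   25 1485] [327.5 139.5] [511.8 229.7] [51.4 19.6] 52.1
blue [   0  111  171  153 1781] [115.2 174.8] [417.2  44.4] [118.4  91.1] 76.9
blue [272 152 112 130 817] [329.8 225.6] [563.1 189.9] [ 91.4 111.2] 52.1
white [ 577  141   63   85 4304] [611.1 183.3] [662.2 370.5] [44.5 62.3] 62.4
white [   2  166   89   63 2840] [ 46.2 197.1] [416.7  41.8] [66.  25.6] 74.6
white [ 312  182   33   90 2728] [327.8 227.9] [561.4 191. ] [23.6 67.8] 51.8
white [  53  397  519   13 4614] [299.9 402. ] [671.1  89.2] [430.1  11.4] 52.1
```

View pics/w1.png

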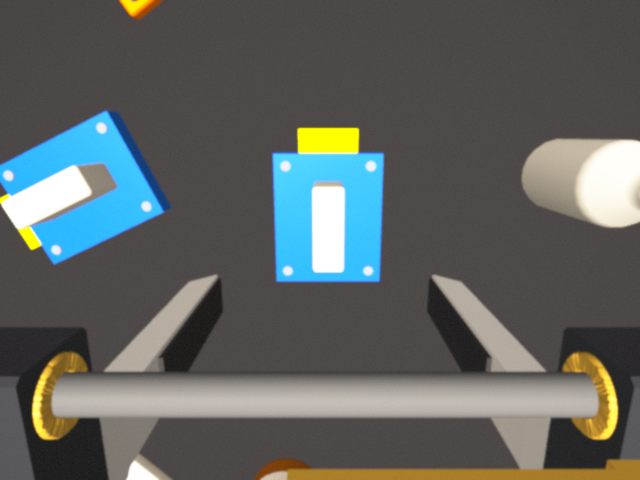

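The wrist view shows the target cover centred at about (328,217) with its tongue at (328,140). It measures (562.3,189.2), which agrees with the top view to about 2 mm. I'll lower the gripper now.

Run:
```python
from h import *
delta([562.3,189.2,27],2.481)
```

```text
shift m [0.0021 0.0026 0.1626] turn -0.0042
```

Call:
send_rows(commands=[[[0.001,0.001,0.025],0],[[0.002,0.002,0.055],-0.002],[[0.002,0.002,0.085],-0.002],[[0.002,0.002,0.11],-0.002],[[0.002,0.002,0.135],-0.002],[[0.002,0.002,0.152],-0.002],[[0.002,0.002,0.162],-0.002],[[0.002,0.002,0.162],-0.002]])

```text
clock: 2.82
eef_pos: [560.6, 186.7, 26.8]
eef_rot: [-3.139, -0.002, 2.476]
wrist_force: [-1.2, -0.5, -0.2]
finger_gap: 94.0
```

Call:
send_rows(commands=[[[0,0,0],0],[[0,0,0],0],[[0,0,0],0],[[0,0,0],0],[[0,0,0],0],[[0,0,0],0],[[0,0,0],0],[[0,0,0],0]], hand=1, force=40)

```text
clock: 3.48
eef_pos: [561.8, 187.7, 28.5]
eef_rot: [3.142, 0.0, 2.478]
wrist_force: [0.5, -0.0, -0.4]
finger_gap: 44.0
```

Run:
```python
from h import *
s=st()
```

```text
t 3.48 pos [561.8 187.7  28.5] rot [3.1415 0.     2.4778] q [ 0.26  0.59  1.55  0.    1.   -0.65] F [ 0.5 -0.  -0.4] M [-0.01 -0.1   0.02] gap 44.0
```

Call:
send_rows(commands=[[[0,0,0],0],[[0,0,0],0],[[0,0,0],0],[[0,0,0],0],[[0,0,0],0],[[0,0,0],0],[[0,0,0],0],[[0,0,0],0]])

```text
clock: 4.15
eef_pos: [561.9, 187.7, 28.5]
eef_rot: [3.141, 0.0, 2.478]
wrist_force: [1.2, 1.3, 0.4]
finger_gap: 23.9
```

Run:
```python
from h import *
s=st()
```

```text
t 4.15 pos [561.9 187.7  28.5] rot [3.1414e+00 1.0000e-04 2.4778e+00] q [ 0.26  0.59  1.55  0.    1.   -0.65] F [1.2 1.3 0.4] M [ 0.21 -0.4  -0.02] gap 23.9
```

Call:
send_rows(commands=[[[0,0,0],0],[[0,0,0],0],[[0,0,-0.005],0],[[0,0,-0.02],0],[[0,0,-0.045],0],[[0,0,-0.075],0],[[0,0,-0.1],0],[[0,0,-0.11],0]], force=50)

```text
clock: 4.82
eef_pos: [562.6, 187.8, 142.1]
eef_rot: [3.139, 0.002, 2.478]
wrist_force: [1.0, -0.6, -2.2]
finger_gap: 23.5
```

Run:
```python
from h import *
s=st()
im=manip.camera('wrist')[:,:,::-1].copy();cv2.imwrite('pics/w2.png',im)
```

```text
t 4.82 pos [562.6 187.8 142.1] rot [3.1387e+00 2.4000e-03 2.4778e+00] q [ 0.26  0.45  1.47 -0.    1.22 -0.65] F [ 1.  -0.6 -2.2] M [ 0.   -0.16 -0.04] gap 23.5
```

View pics/w2.png

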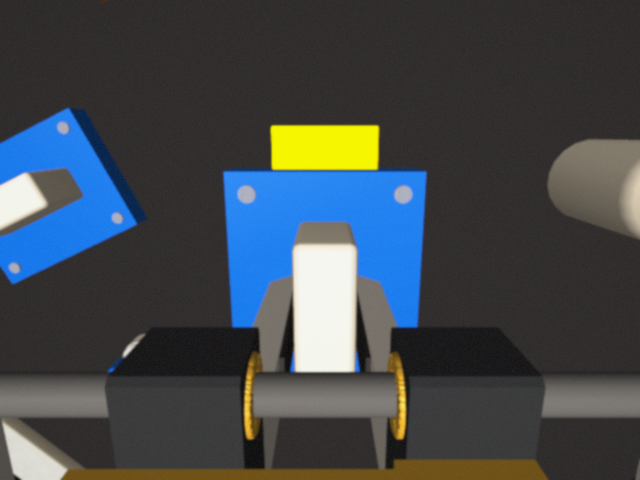

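The cover is lifted, level and square to the tool. The tongue's front edge is at row 126 and the plate's edge at row 171.

Run:
```python
from h import *
m=manip.camera_model('wrist');c=(m['K'],m['mount'][:3,:3],m['mount'][:3,3])
im=cv2.imread('pics/w2.png').astype(int)
col=im[100:190,325];print([ (100+i,*col[i]) for i in (24,25,26,27,28,67,68,69,70,71,72,73)])
print(plane(c,[[271,125.5],[379,125.5]],20.5), plane(c,[[224,171],[426,171]],8.5), plane(c,[[293,260],[356,260]],-35.5),proj(c,[75,0,20.5]),proj(c,[55,0,8.5]))
delta([580,0,150],1.3);
delta([560,-192,150],.5,[580,0,150,1.3])
```

```text
[(124, np.int64(35), np.int64(80), np.int64(86)), (125, np.int64(0), np.int64(158), np.int64(163)), (126, np.int64(0), np.int64(226), np.int64(231)), (127, np.int64(0), np.int64(242), np.int64(244)), (128, np.int64(0), np.int64(246), np.int64(246)), (167, np.int64(0), np.int64(245), np.int64(245)), (168, np.int64(0), np.int64(233), np.int64(231)), (169, np.int64(65), np.int64(184), np.int64(173)), (170, np.int64(121), np.int64(114), np.int64(91)), (171, np.int64(185), np.int64(101), np.int64(43)), (172, np.int64(231), np.int64(125), np.int64(38)), (173, np.int64(242), np.int64(135), np.int64(43))]
[[ 74.60479898 -24.28981323  20.5       ]
 [ 74.60463011  25.41753274  20.5       ]] [[ 54.85835197 -44.2830835    8.5       ]
 [ 54.84924429  45.38750738   8.5       ]] [[ 26.88611217 -10.99754164 -35.5       ]
 [ 26.87913399  11.56696541 -35.5       ]] [[323.78083033 124.6091152 ]] [[323.77869443 170.66730821]]
shift m [-0.1293 -0.1374 -0.0078] turn 1.1777
shift m [-0.1904  0.0321  0.    ] turn 0.8
```

Run:
```python
from h import *
delta([530,60,150],1.68)
delta([500,-80,150],.88,[530,60,150,1.68])
delta([482,-201,150],.109,[500,-80,150,.88])
```

```text
shift m [-0.0529 -0.1209 -0.0078] turn 0.7977
shift m [-0.1359 -0.0451  0.    ] turn 0.8
shift m [-0.1047  0.0632  0.    ] turn 0.771
```

Call:
send_rows(commands=[[[-0.003,-0.007,-0.001],0.04],[[-0.009,-0.021,-0.003],0.13],[[-0.016,-0.037,-0.005],0.24],[[-0.023,-0.053,-0.007],0.35],[[-0.03,-0.07,-0.008],0.46],[[-0.038,-0.087,-0.008],0.57],[[-0.045,-0.104,-0.008],0.68],[[-0.053,-0.121,-0.008],0.8]])

```text
clock: 5.53
eef_pos: [527.8, 58.8, 144.7]
eef_rot: [-3.139, -0.0, 1.673]
wrist_force: [1.0, 0.1, -3.2]
finger_gap: 23.9
```

Call:
send_rows(commands=[[[-0.017,-0.006,0],0.1],[[-0.034,-0.011,0],0.2],[[-0.051,-0.017,0],0.3],[[-0.068,-0.022,0],0.4],[[-0.085,-0.028,0],0.5],[[-0.102,-0.034,0],0.6],[[-0.119,-0.04,0],0.7],[[-0.136,-0.045,0],0.8]])

```text
clock: 6.2
eef_pos: [497.6, -81.1, 144.8]
eef_rot: [-3.139, 0.001, 0.873]
wrist_force: [0.8, 0.0, -3.3]
finger_gap: 23.6
```

Run:
```python
from h import *
st();delta([482,-201,150],.109)
```

```text
t 6.2 pos [497.6 -81.1 144.8] rot [-3.1393e+00  1.3000e-03  8.7280e-01] q [-0.23  0.26  1.72 -0.    1.16  0.46] F [ 0.8  0.  -3.3] M [-0.02 -0.03 -0.01] gap 23.6
shift m [-0.1019  0.0651 -0.0052] turn 0.7638
```

Call:
send_rows(commands=[[[-0.015,0.01,-0.001],0.11],[[-0.031,0.02,-0.002],0.23],[[-0.047,0.03,-0.003],0.35],[[-0.063,0.04,-0.004],0.47],[[-0.079,0.05,-0.005],0.59],[[-0.092,0.058,-0.005],0.69],[[-0.1,0.063,-0.005],0.75],[[-0.102,0.065,-0.005],0.764]])

```text
clock: 6.87
eef_pos: [482.6, -201.4, 149.8]
eef_rot: [-3.14, 0.002, 0.109]
wrist_force: [1.1, 0.4, -3.7]
finger_gap: 23.5
```

Call:
send_rows(commands=[[[0,0,0],0],[[0,0,0],0],[[0,0,0],0],[[0,0,0],0],[[0,0,0],0],[[0,0,0],0],[[0,0,0],0],[[0,0,0],0]])

```text
clock: 7.53
eef_pos: [483.7, -200.2, 151.5]
eef_rot: [3.142, -0.0, 0.114]
wrist_force: [0.7, -0.2, -3.1]
finger_gap: 23.7
```

Run:
```python
from h import *
s=st();im=manip.camera('wrist')[:,:,::-1].copy();cv2.imwrite('pics/w3.png',im)
np.save('w3.npy',np.r_[s['eef_pos'],s['eef_rot']])
im=manip.camera('side')[:,:,::-1].copy();cv2.imwrite('pics/s3.png',im)
c=cam('wrist',(s['eef_pos'],s['eef_rot']))
print(proj(c,[[601,-187.8,40],[669.7,-180.3,60]]))
```

```text
t 7.53 pos [ 483.7 -200.2  151.5] rot [ 3.1415e+00 -1.0000e-04  1.1410e-01] q [-0.46  0.29  1.66  0.    1.19  0.99] F [ 0.7 -0.2 -3.1] M [ 0.01 -0.02 -0.06] gap 23.7
[[326.38287812  60.23991751]
 [327.27895858 -78.68324729]]
```

View pics/w3.png

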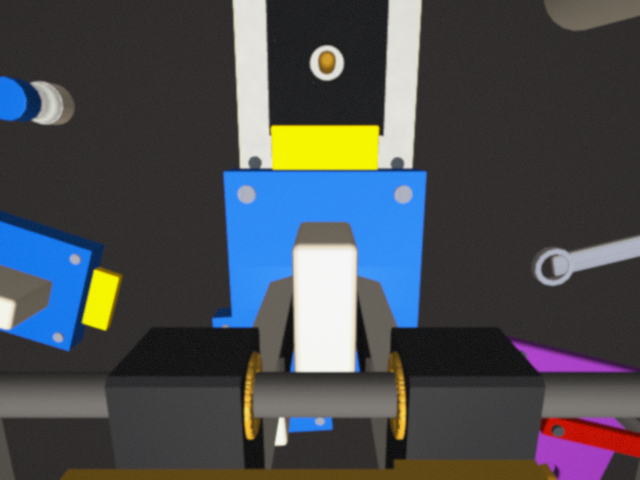

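View pics/s3.png

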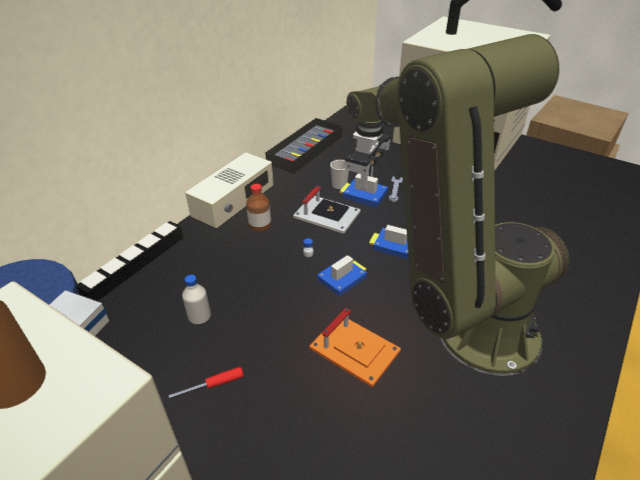

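Run:
```python
from h import *
p=np.load('w3.npy');c=cam('wrist',(p[:3],p[3:]))
im=cv2.imread('pics/w3.png');hsv=cv2.cvtColor(im,cv2.COLOR_BGR2HSV);H,S,V=hsv[...,0],hsv[...,1],hsv[...,2]
m=(H>8)&(H<28)&(S>80)&(V>60);m[90:]=0;m[:,:280]=0;m[:,370:]=0
for q,ce,mm in blobs(m,20): print(q,ce,plane(c,[ce],36))
# expected silhouette
a=np.linspace(0,6.28,30)
for x,y in [(601,-187.8),(599.5,-187)]:
    P=np.r_[[[x+3*np.cos(t),y+3*np.sin(t),40] for t in a],[[x+6*np.cos(t),y+6*np.sin(t),z] for t in a for z in (36,30)]]
    u=proj(c,P);print(u.min(0),u.max(0))
w=(S<50)&(V>150);w[160:]=0;
for r in (20,80,140):
    x=np.where(w[r,200:450])[0]+200; k=np.where(V[r,200:450]<60)[0]+200
    print(r,x.min(),x.max(),plane(c,[[x.min()-.5,r],[x.max()+.5,r]],14).round(1).tolist())
cv2.imwrite('pics/w3z.png',cv2.resize(im[30:100,280:380],None,fx=6,fy=6,interpolation=cv2.INTER_NEAREST))
```

```text
[319  51  16  23 299] [326.47826087  61.84949833] [[ 600.67614478 -187.91269599   36.        ]]
[317.22478344  51.47020495] [335.49502163  72.40720161]
[315.76345451  53.78472087] [334.01098622  74.62459947]
20 234 419 [[623.6, -120.8, 14.0], [638.1, -248.2, 14.0]]
80 236 416 [[584.8, -124.6, 14.0], [599.5, -252.6, 14.0]]
140 239 413 [[543.6, -129.4, 14.0], [558.2, -257.4, 14.0]]
```

View pics/w3z.png

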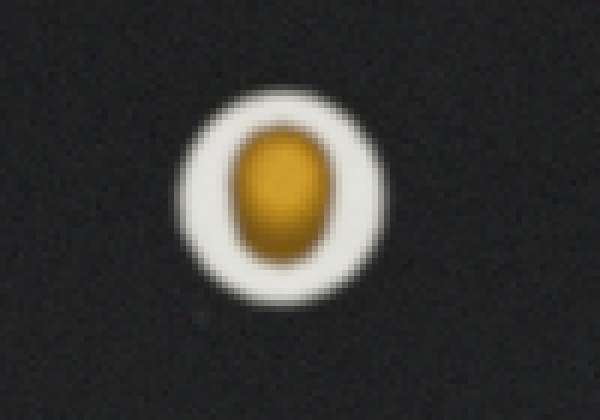

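Run:
```python
from h import *
delta([579.2,-189.9,74],.1093)
```

```text
shift m [0.0961 0.0005 0.0775] turn 0.0046
```

Call:
send_rows(commands=[[[0.015,0,0],0.003],[[0.035,0,0.005],0.005],[[0.055,0,0.015],0.005],[[0.075,0,0.03],0.005],[[0.09,0.0005,0.048],0.005],[[0.096,0.0005,0.064],0.005],[[0.096,0.0005,0.074],0.005],[[0.096,0.0005,0.0775],0.005]])

```text
clock: 8.3
eef_pos: [578.1, -189.6, 71.9]
eef_rot: [-3.14, 0.003, 0.109]
wrist_force: [0.9, -0.1, -2.4]
finger_gap: 23.8
```

Call:
send_rows(commands=[[[0,0,0],0],[[0,0,0],0],[[0,0,0],0],[[0,0,0],0],[[0,0,0],0],[[0,0,0],0],[[0,0,0],0],[[0,0,0],0]])

```text
clock: 8.97
eef_pos: [579.0, -190.0, 74.1]
eef_rot: [3.142, -0.0, 0.109]
wrist_force: [-0.3, 0.5, -2.1]
finger_gap: 23.9
```

Run:
```python
from h import *
s=st();im=manip.camera('wrist')[:,:,::-1].copy();cv2.imwrite('pics/w4.png',im)
delta([579.2,-189.9,68.5],.1093)
```

```text
t 8.97 pos [ 579.  -190.    74.1] rot [ 3.1415e+00 -1.0000e-04  1.0880e-01] q [-0.38  0.56  1.47 -0.    1.11  1.08] F [-0.3  0.5 -2.1] M [ 0.02 -0.01  0.02] gap 23.9
shift m [ 0.0002 -0.      0.0055] turn -0.0005
```

View pics/w4.png

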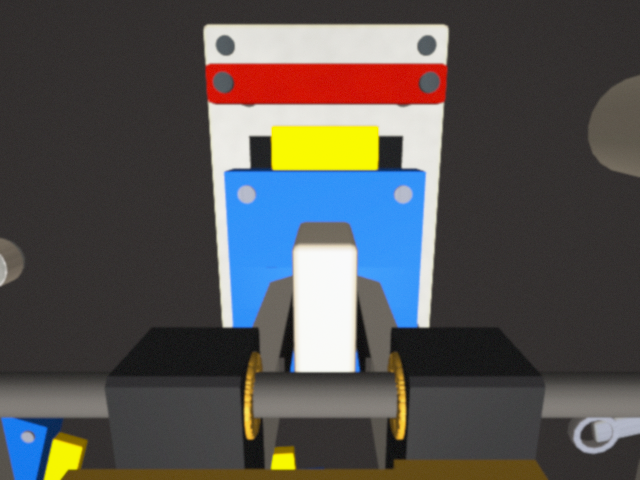

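The tongue at (325,148) is square to the red bar at (326,83) and just short of it. Next I lower it onto the pin tip.

Call:
send_rows(commands=[[[0,0,0.001],0],[[0,0,0.002],0],[[0,0,0.003],0],[[0,0,0.004],0],[[0,0,0.0045],0],[[0,0,0.005],0],[[0,0,0.005],0],[[0,0,0.005],0]])

```text
clock: 9.68
eef_pos: [579.0, -189.9, 69.0]
eef_rot: [-3.142, -0.0, 0.109]
wrist_force: [0.4, 0.1, -2.6]
finger_gap: 23.9
```

Run:
```python
from h import *
s=st()
```

```text
t 9.68 pos [ 579.  -189.9   69. ] rot [-3.1416 -0.      0.1088] q [-0.38  0.57  1.47  0.    1.1   1.08] F [ 0.4  0.1 -2.6] M [ 0.06  0.03 -0.03] gap 23.9
```

Call:
send_rows(commands=[[[0,0,0.0005],0],[[0,0,0.0005],0],[[0,0,0.001],0],[[0,0,0.001],0],[[0,0,0.001],0],[[0,0,0.001],0],[[0,0,0.001],0],[[0,0,0.001],0]])

```text
clock: 10.35
eef_pos: [579.1, -190.0, 68.3]
eef_rot: [3.141, -0.0, 0.109]
wrist_force: [-2.7, 0.7, 5.8]
finger_gap: 23.9
```

Call:
send_rows(commands=[[[0,0,-0.0002],0],[[0.001,0,-0.0002],0],[[0.0025,0,-0.0002],0],[[0.004,0,-0.0002],0],[[0.0055,0,-0.0002],0],[[0.007,0,-0.0002],0],[[0.008,0,-0.0002],0],[[0.008,0,-0.0002],0]])

```text
clock: 11.02
eef_pos: [587.0, -189.3, 68.3]
eef_rot: [3.141, 0.0, 0.109]
wrist_force: [-4.5, 0.1, 5.2]
finger_gap: 23.5
```

Run:
```python
from h import *
s=st()
```

```text
t 11.02 pos [ 587.  -189.3   68.3] rot [3.1413e+00 3.0000e-04 1.0870e-01] q [-0.37  0.58  1.45 -0.    1.11  1.09] F [-4.5  0.1  5.2] M [-0.12  0.76  0.01] gap 23.5
```

Call:
send_rows(commands=[[[0.001,0,0],0],[[0.002,0,0],0],[[0.003,0,0],0],[[0.004,0,0],0],[[0.005,0,0],0],[[0.006,0,0],0],[[0.007,0,0],0],[[0.007,0,0],0]])

```text
clock: 11.68
eef_pos: [593.7, -188.6, 68.2]
eef_rot: [3.141, 0.001, 0.109]
wrist_force: [-3.4, -1.1, 4.5]
finger_gap: 23.6
```

Run:
```python
from h import *
s=st();im=manip.camera('wrist')[:,:,::-1].copy();cv2.imwrite('pics/w5.png',im)
delta([600.9+.3,-187.9+.5,68.3],.1093)
```

```text
t 11.68 pos [ 593.7 -188.6   68.2] rot [3.1414e+00 8.0000e-04 1.0870e-01] q [-0.37  0.6   1.43 -0.    1.12  1.1 ] F [-3.4 -1.1  4.5] M [-0.14  0.82 -0.04] gap 23.6
shift m [ 0.0075 -0.0003 -0.0001] turn -0.0006
```

View pics/w5.png

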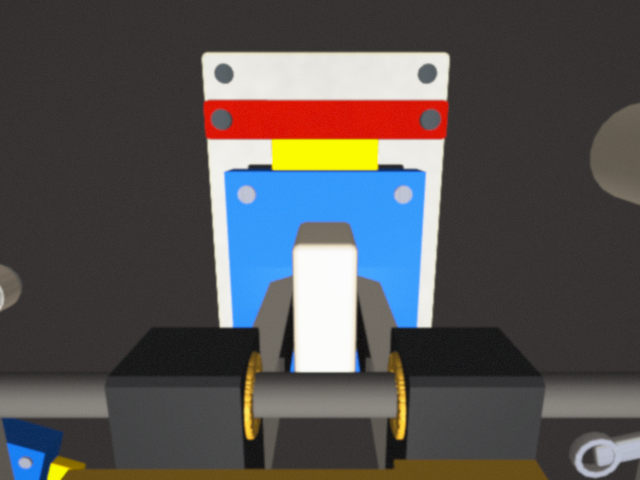

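The tongue is sliding under the bar: the bar's lower edge is now at row 139, over the tongue. The plate's edge is still at row 170, so nothing has slipped in the grip.

Call:
send_rows(commands=[[[0.001,0,0],0],[[0.002,0,0],0],[[0.003,0,0],0],[[0.004,0,0],0],[[0.005,0,0],0],[[0.006,0,0],0],[[0.0075,0,0],0],[[0.0075,0,0],0]])

```text
clock: 12.4
eef_pos: [601.6, -187.4, 68.0]
eef_rot: [-3.142, -0.0, 0.109]
wrist_force: [-0.3, 0.8, -2.6]
finger_gap: 23.5
```

Run:
```python
from h import *
s=st()
```

```text
t 12.4 pos [ 601.6 -187.4   68. ] rot [-3.1415 -0.      0.109 ] q [-0.36  0.61  1.41  0.    1.12  1.1 ] F [-0.3  0.8 -2.6] M [0.   0.09 0.04] gap 23.5
```

Contact with the pin tip is gone (Fz is back to weight only), so the hole is over the pin. I'll lower it now.

Call:
send_rows(commands=[[[0,0,0.001],0],[[0,0,0.002],0],[[0,0,0.003],0],[[0,0,0.004],0],[[0,0,0.005],0],[[0,0,0.006],0],[[0,0,0.007],0],[[0,0,0.007],0]])

```text
clock: 13.07
eef_pos: [601.3, -187.5, 60.9]
eef_rot: [-3.141, 0.0, 0.109]
wrist_force: [0.2, 0.4, -2.7]
finger_gap: 24.0
```

Run:
```python
from h import *
s=st()
```

```text
t 13.07 pos [ 601.3 -187.5   60.9] rot [-3.1415e+00  3.0000e-04  1.0880e-01] q [-0.36  0.62  1.41 -0.    1.11  1.1 ] F [ 0.2  0.4 -2.7] M [-0.02  0.04 -0.03] gap 24.0
```

Call:
send_rows(commands=[[[0,0,0.001],0],[[0,0,0.002],0],[[0,0,0.003],0],[[0,0,0.004],0],[[0,0,0.005],0],[[0,0,0.006],0],[[0,0,0.006],0],[[0,0,0.006],0]])

```text
clock: 13.73
eef_pos: [601.5, -187.5, 55.5]
eef_rot: [3.141, -0.0, 0.109]
wrist_force: [-2.6, 0.8, 4.7]
finger_gap: 23.6
```

Run:
```python
from h import *
s=st()
```

```text
t 13.73 pos [ 601.5 -187.5   55.5] rot [ 3.1415e+00 -3.0000e-04  1.0880e-01] q [-0.36  0.63  1.41  0.    1.1   1.1 ] F [-2.6  0.8  4.7] M [ 0.28  0.67 -0.01] gap 23.6
```

Call:
send_rows(commands=[[[0,0,0.0005],0],[[0,0,0.001],0],[[0,0,0.0015],0],[[0,0,0.002],0],[[0,0,0.0025],0],[[0,0,0.003],0],[[0,0,0.003],0],[[0,0,0.003],0]])

```text
clock: 14.4
eef_pos: [601.5, -187.5, 52.8]
eef_rot: [3.141, -0.0, 0.109]
wrist_force: [-4.6, 2.6, 7.3]
finger_gap: 24.0
```

Run:
```python
from h import *
s=st()
```

```text
t 14.4 pos [ 601.5 -187.5   52.8] rot [ 3.1414e+00 -4.0000e-04  1.0880e-01] q [-0.36  0.63  1.42  0.    1.1   1.1 ] F [-4.6  2.6  7.3] M [0.4  0.93 0.05] gap 24.0
```

Call:
send_rows(commands=[[[-0.0003,0,0.0002],0],[[-0.0006,-0.0002,0.0004],0],[[-0.0006,-0.0003,0.0006],0],[[-0.0006,-0.0003,0.0008],0],[[-0.0006,-0.0003,0.001],0],[[-0.0006,-0.0003,0.0012],0],[[-0.0006,-0.0003,0.0012],0],[[-0.0006,-0.0003,0.0012],0]])

```text
clock: 15.07
eef_pos: [601.5, -187.5, 52.5]
eef_rot: [3.141, -0.002, 0.109]
wrist_force: [-4.1, 1.3, 12.0]
finger_gap: 24.1
```

Run:
```python
from h import *
s=st()
im=manip.camera('wrist')[:,:,::-1].copy();cv2.imwrite('pics/w6.png',im)
```

```text
t 15.07 pos [ 601.5 -187.5   52.5] rot [ 3.1406e+00 -2.1000e-03  1.0880e-01] q [-0.36  0.63  1.42  0.    1.09  1.1 ] F [-4.1  1.3 12. ] M [ 0.4   0.86 -0.02] gap 24.1
```

View pics/w6.png

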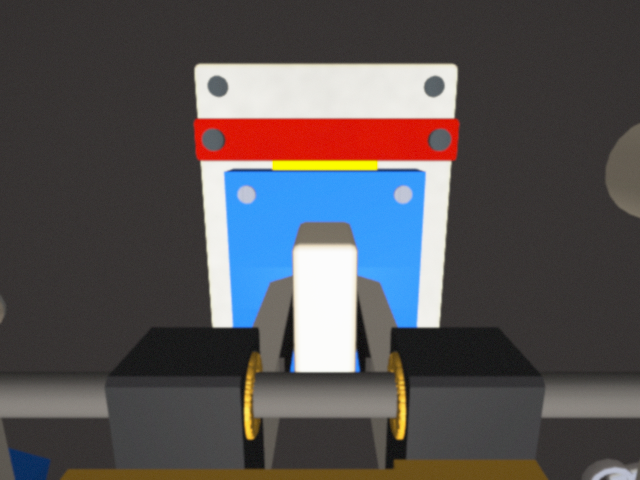

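Commanding a further 1.2 mm moved it only 0.3 mm while the force rose, so the seat is at its stop. I'll add a little more push and check that it holds.

Call:
send_rows(commands=[[[0,0,0.0003],0],[[-0.0003,0,0.0006],0],[[-0.0003,0,0.0008],0],[[-0.0003,0,0.0008],0],[[-0.0003,0,0.0008],0],[[-0.0003,0,0.0008],0],[[-0.0003,0,0.0008],0],[[-0.0003,0,0.0008],0]])

```text
clock: 15.78
eef_pos: [601.5, -187.5, 52.4]
eef_rot: [3.14, -0.003, 0.109]
wrist_force: [-4.7, 2.3, 18.5]
finger_gap: 24.1
```

Run:
```python
from h import *
s=st()
im=manip.camera('side')[:,:,::-1].copy();cv2.imwrite('pics/s7.png',cv2.resize(im[130:290,230:430],None,fx=4,fy=3.75,interpolation=cv2.INTER_CUBIC))
st()
```

```text
t 15.78 pos [ 601.5 -187.5   52.4] rot [ 3.1403e+00 -3.0000e-03  1.0890e-01] q [-0.36  0.63  1.42  0.    1.09  1.1 ] F [-4.7  2.3 18.5] M [ 0.66  1.13 -0.04] gap 24.1
t 15.83 pos [ 601.5 -187.5   52.4] rot [ 3.1404e+00 -2.9000e-03  1.0890e-01] q [-0.36  0.63  1.42  0.    1.09  1.1 ] F [-4.3  3.3 18.1] M [0.72 1.22 0.  ] gap 23.7
```

View pics/s7.png

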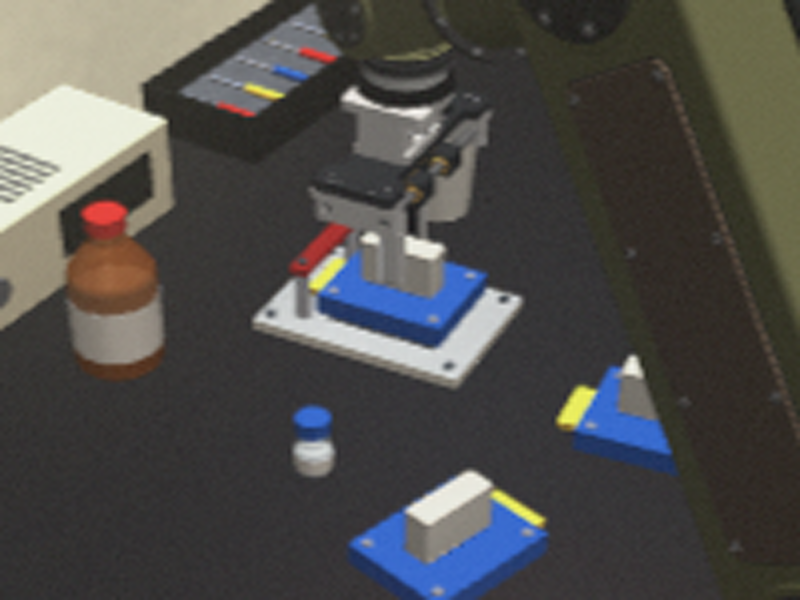

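The side view shows the cover flat on the station with its tongue under the red bar. The vial, reagent bottle and other covers are where they were. The push is steady, so I'm handing in.

Run:
```python
from h import *
print(manip.sign_off())
```

```text
the job is handed in; nothing more can be done
None
```

I handed the job in at about 15.9 s, with the gripper still holding the leftmost blue cover pressed down on the white station. I have not seen the verdict.

- **Sequence:** I gripped the cover by its handle and turned its tongue to the keeper bar. I set it on the pin tip about 22 mm short of the hole, with about 9 N of push. I then slid it tongue first under the bar until the contact force vanished, lowered it over the pin and pressed.
- **Pressed down:** The tool stopped at z = 52.4 mm, 15.9 mm below its height when the cover rested on the pin tip. That puts the cover's underside at about 24 mm, which is the seat's stop. Extra commanded travel raised only the force, to about 18 N at the wrist, or about 21 N of push allowing for the cover's weight.
- **Grip and surroundings:** The last wrist picture showed no slip of the cover in the grip. The last side picture showed the tongue under the bar, with the vial, the reagent bottle and the look-alike covers it took in unmoved. It did not cover the beaker, wash bottle, screwdriver or spanner.
- **Unexplained:** A sideways force of about 5 N stayed while pressing. It was absent while lowering over the pin, so I took it for friction from the arm giving slightly under load, but I did not confirm that.

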